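# Gauge an oak cask with the dip rod

## Task

Gauge the depth of the oak cask whose bunghole is open. Take the steel dip rod from its sloping drainer and stand it foot down in the bunghole so that it rests upright on its brass sliding marker, and let go; then take it again by the knob at its top and push it gently down through the marker until its foot meets the bottom of the cask. Leave it standing there by itself with the marker flat on the bung bush, so that I can read the depth, and leave the bottle, the mallet and the loose bung where they are.

Things in the scene. Friction and masses are not known exactly. Their poses are not given: they have to be found in the camera images.
- dip_rod: Loose stainless dip rod, round, 12 mm thick, 290 mm long, 0.13 to 0.19 kg with its marker. Origin at the centre of its foot, z axis along the rod from foot to top. The top 32 mm (258 to 290 mm from the foot) is a knob 20 mm thick. It starts leaning at 45 degrees in the drainer, foot low and towards the robot's side, top high and away; its shaft is free for the fingers between 130 and 215 mm from the foot (balance point about 150 mm from the foot).
- rod_knob (a point): Centre of the rod's knob, 274 mm from the foot (16 mm below the very top).
- marker (a joint): Brass sliding marker on the rod: a flange 46 mm across and 4 mm thick with a sleeve 22 mm across and 20 mm long above it. Value in m; the flange's underside is 60 mm + this value from the rod's foot. It starts at 0.010 to 0.035 and can slide up to 0.165. It sits on the rod with 3 N of friction (more than the rod's weight), so the rod hangs from it when it rests on the bush, and it stays wherever it is pushed.
- marker_face (a point): Centre of the underside of the marker's flange, on the rod's axis; z along the rod towards the top.
- open_cask: Fixed 5 litre oak cask with steel hoops, 280 mm long, 200 mm across the belly, lying in a cradle on a low stillage (140 mm below the bench top), bunghole up and open. Origin under its centre on the stillage, x axis along the cask. Told from its twin by the open hole: the other cask has a wooden bung in it.
- bung_mouth (a point): Centre of the open bunghole, on the upper face of its steel bush (flat flange 56 mm across, bore 30 mm, 3 mm above the wood), 71 mm above the bench top; z up.
- cask_bottom (a point): Point on the inside bottom of the open cask straight below the bunghole, 191 mm below the bush face; the bottom is level there.
- drainer: Fixed dark wooden drainer, base 215 x 90 mm: two posts with vee notches carry the rod, 38 mm and 232 mm from its foot, and a small sloping plate stops the foot. Origin under its base, nearly below the balance point of the rod; x axis towards the rod's high end.
- shut_cask: The same cask with its bung in (it stands 26 mm above the bush); origin as for the open cask.
- wine_bottle: Green wine bottle, 75 mm across, 300 mm tall, standing on the bench; origin under its centre.
- mallet: Rubber mallet lying on the bench: head 60 mm thick, 100 mm long, handle 220 mm along its -x axis; origin under the head.
- loose_bung: Turned wooden bung, 44 mm across, 46 mm tall, standing on the bench; origin under its centre.

How it is judged:
By the outcome, as a careful person would: the job done as asked, in the order asked, and still so for the second after the job is handed in, with the robot touching nothing.
It also fails if it takes over 48 s, if anything falls off the work surface, if the arm or the gripper's body presses on something with over 40 N, if the wrist force passes 120 N, or if a joint passes its speed limit or range.

## Robot

A 6-joint arm with a two-finger parallel gripper is mounted at the origin on the work surface. World frame = base frame: x ahead of the robot, y to its left, z up, the work surface at z = 0. Lengths are in m, angles in degrees, forces in N, time in s.
With the tool pointing down it reaches from about 0.4 to 0.825 m from the base axis. Payload 7 kg.
Tool frame: the origin (TCP) lies midway between the tips of the shut fingers; the grasp point (between the pads) lies behind it (ctrl.tcp_to_grasp is the z of the grasp point in the tool frame, in m); z points along the fingers, y is the line along which they close (so a half turn about z gives the same grasp; the last joint's range is limited). The gripper opens to 85 mm and grips with 20 to 120 N. Pads are 22 mm wide; open, the fingers measure 114 mm over their backs; the gripper's body (76 mm by 85 mm) begins 54 mm behind the grasp point. The pads swing forward as they close: fully open they stand 13 mm farther back than shut.
Start: joints at [-56.889, 20.546, 0.682, 0, -70.136, -16.507], TCP at [0.193, -0.647, 0.231] pointing down, gripper open.
Joint ranges: [-176.03, 176.03], [-82.01, 121.73], [-58.28, 71.71], [-173.87, 95.51], [-174.79, -0.11], [-173.66, 173.66]. Speed limits (degrees/s): [136.94, 136.94, 172.46, 180, 180, 180].

## Interface

Orientations are given as a 3x3 rotation matrix whose columns are the frame's x, y, z axes.
In Python, from bench import ctrl gives the robot as it stands.
- The arm moves only by the tool servo_tool, never from a script. Its argument "motion" is a list that holds one entry, the list of rows, each a list of 6 numbers: the shift along the tool's x, y, z each as a share of 0.3 m, from -1 to 1, then the turn, a rotation vector about the tool's x, y, z each as a share of 45 degrees, from -1 to 1. A call has 1 to 5 rows; each row is the pose to reach, as a shift and turn from the pose commanded when the call began, along the tool's axes at that moment; what a row does not reach only later rows make up. A row lasts 1/10 s, in which the tool goes at most 50 mm and 8.59 degrees, less where a joint would pass 70% of its speed; a pose out of reach is approached as far as the arm can. A call with a number of a shift or a turn outside -1 to 1 is refused whole. A call with a gripper value outside its range is refused whole. "gripper" is the opening, from 0 (shut) to 1 (fully open), set as the call begins (left out, the last holds). The fingers move at their own pace and stop on an object; the grip force is fixed at half the most. Time passes only in rows, so rows that repeat a pose let the fingers close. It gives the time, the measured TCP pose, the force, the opening and the grip force at its end, in the units of the state.
- ctrl.observe(): the state, without advancing time (a new reading comes with each control period).
- ctrl.capture(name): name is "scene" or "side" or "wrist"; returns the picture (400x640x3 uint8, red, green, blue); there is no depth.
- ctrl.camera_params(name): a dict with "K" (3x3 intrinsics, pixels), "k1" (the pictures are not rectified: a ray, as slopes to the right and down, at radius r is drawn at 1 + k1 r^2 times it, then the intrinsics apply), "eye" and "attitude" of the camera in the world. Camera axes: x right, y up, looking along -z (the intrinsics and any distortion apply to the point x, -y, -z); pixel columns grow to the right and rows downward; lengths in m; the calibration is good to about 2 mm. A picture is of the moment at which its call begins: read the wrist's pose just before it. camera_params takes no time and is no camera call; for the wrist camera it gives the pose at the moment of the call.
- ctrl.sign_off(): hands the job in; it is judged then, once.
Trained networks look in the newest picture that a camera, given by its name, has taken for a name from the list of things; names that differ only in an ending like _2 or _b are one class to them, and where a whole thing is asked for, a point or a joint stands for the part that bears it (a point fixed in the world has none). Each returns a list of dicts, best first, with "confidence" (0 to 1); they miss things now and then, are a little off and sometimes report something else, mostly with a low value. They report only what shows in the picture. A call takes as long as a camera call.
- ctrl.boxes_of(name, camera): "extent" ([centre column, centre row, width, height] in pixels, round what is visible of it).
- ctrl.landmark_of(name, camera): "point" ([column, row] in pixels: a listed point, or the origin of a listed thing).
The state is a dict: "time_s": time; "qpos": joint angles; "joint_vel": joint speeds; "effort": joint torques, N m; "eef_pos": TCP position; "eef_rot": TCP orientation; "contact_force": force on the tool from outside, world axes, zero at the start; "moment": the same for the moment, N m; "grip_width": finger opening in m; "gripper_force": force on a finger pad.
Only numpy, scipy, OpenCV 4.12 (cv2) and the standard library are available. Lean on these libraries where they do the work, as an engineer would, in place of code of your own. Each camera call takes 0.05 s, during which the arm holds its last target. There are 200 camera calls.

## Working session

There is one attempt and no reset: what is moved stays moved. The work goes in short steps, Python scripts to look and compute and a tool call to move; the robot and the scene stay as the last step left them, time stands still between calls to the robot, and variables do not carry over. Pictures are saved under pics/ and viewed, at most 11 in all, crops included, and the job is handed in when it is done.

Besides the shell and the picture viewer there is one more tool, called after ">>>" as name([rows], argument=value, ...), one row to a line, values as JSON. servo_tool: Moves the arm, as the interface text tells. Shift numbers are shares of 0.3 m and turn numbers shares of 45 degrees, none past 1 either way. Its arguments: {"type":"object","properties":{"motion":{"type":"array"},"gripper":{"type":"number"}},"required":["motion"]}

```bash
ls; mkdir -p pics; cat > h.py <<'E'
import numpy as np, cv2
from bench import ctrl
def cap(n,f=None):
    im=np.asarray(ctrl.capture(n))
    if f: cv2.imwrite('pics/'+f,im[:,:,::-1])
    return im
def P(n):
    p=ctrl.camera_params(n); return np.array(p['K']),p['k1'],np.array(p['eye']),np.array(p['attitude'])
def proj(X,p):
    K,k1,e,R=p; c=(np.atleast_2d(X)-e)@R
    s=np.c_[c[:,0]/-c[:,2],-c[:,1]/-c[:,2]]; s=s*(1+k1*(s**2).sum(1))[:,None]
    return s@K[:2,:2].T+K[:2,2]
def ray(uv,p):
    K,k1,e,R=p; d=np.linalg.solve(K[:2,:2],np.array(uv,float)-K[:2,2]); s=d.copy()
    for _ in range(30): s=d/(1+k1*(s@s))
    v=R@np.array([s[0],-s[1],-1]); return e,v/np.linalg.norm(v)
def tri(rays):
    A=np.zeros((3,3));b=np.zeros(3)
    for e,v in rays: M=np.eye(3)-np.outer(v,v);A+=M;b+=M@e
    x=np.linalg.solve(A,b); return x,[np.linalg.norm((np.eye(3)-np.outer(v,v))@(x-e)) for e,v in rays]
def onz(uv,p,z):
    e,v=ray(uv,p); return e+v*(z-e[2])/v[2]
E
python3 - <<'E'
from h import *
np.set_printoptions(precision=3,suppress=True)
a=cap('scene','s1.png');b=cap('side','d1.png');w=cap('wrist','w1.png')
cv2.imwrite('pics/all1.png',np.hstack([a,b])[:,:,::-1])
for n in ['scene','side']:
    p=P(n);print(n,p[0][0,0],p[1],p[2],p[3][:,2])
    for t in ['rod_knob','marker_face','dip_rod','bung_mouth','drainer','open_cask']:
        print(t,[(np.round(d['point'],1),round(d['confidence'],2)) for d in ctrl.landmark_of(t,n)][:3])
print(ctrl.tcp_to_grasp,ctrl.observe())
E
```

```text
pics
scene 489.95427597211614 -0.051892808730257665 [ 0.864 -0.401  1.344] [ 0.222 -0.226  0.949]
rod_knob [(array([287.3, 223.1]), 0.92)]
marker_face [(array([250.2, 212.4]), 0.54)]
dip_rod [(array([236.5, 207.6]), 0.65)]
bung_mouth [(array([410.1, 102.6]), 0.56)]
drainer [(array([269. , 230.6]), 0.66)]
open_cask [(array([398.3, 132.1]), 0.95)]
side 385.04567493868035 -0.020074838175940305 [0.667 0.281 1.266] [0.085 0.315 0.945]
rod_knob [(array([311. , 148.5]), 0.88)]
marker_face [(array([351.3, 146.6]), 0.59)]
dip_rod [(array([364.9, 153.1]), 0.67)]
bung_mouth [(array([375.3, 321.2]), 0.86), (array([363.1, 322.6]), 0.28)]
drainer [(array([333. , 158.8]), 0.59), (array([257.1, 199.2]), 0.28)]
open_cask [(array([366.9, 320.5]), 0.87)]
-0.0187 {'time_s': 0.75, 'qpos': array([-56.888,  20.542,   0.684,  -0.002, -70.136, -16.507]), 'joint_vel': array([-0.084, -0.024,  0.   ,  0.046,  0.052,  0.041]), 'effort': array([  0.   , -58.283,  29.363,   6.941,  -0.001,   0.   ]), 'eef_pos': array([ 0.193, -0.647,  0.231]), 'eef_rot': array([[-0.958, -0.286,  0.   ],
       [-0.286,  0.958, -0.   ],
       [-0.   , -0.   , -1.   ]]), 'contact_force': array([-0.135,  0.604,  0.07 ]), 'moment': array([-0.047,  0.002, -0.045]), 'gripper_force': 0.0, 'grip_width': 0.08549870796315283}
```

View pics/s1.png

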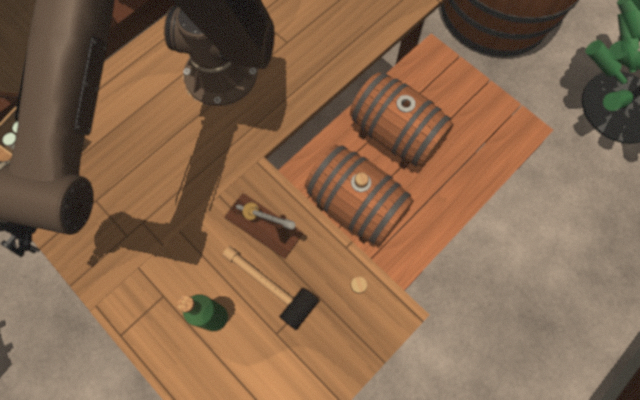

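View pics/d1.png

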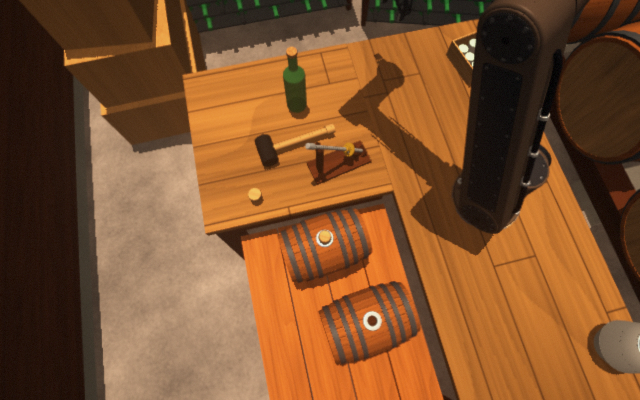

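The scene camera shows the open bunghole at about (406,103), the rod from (240,208) to (293,226), and the mallet and bottle below it. The side camera shows the hole at (372,321) and the rod from (362,152) to (307,147).

```bash
python3 - <<'E'
from h import *
np.set_printoptions(precision=4,suppress=True)
ps,pd=P('scene'),P('side')
L={'knob':([287.3,223.1],[311,148.5]),'mk':([250.2,212.4],[351.3,146.6]),'foot':([236.5,207.6],[364.9,153.1]),'bung':([406,103],[372.5,321]),'bungnet':([410.1,102.6],[375.3,321.2])}
for k,(a,b) in L.items(): print(k,tri([ray(a,ps),ray(b,pd)]))
print(onz([406,103],ps,.071),onz([372.5,321],pd,.071))
a=cv2.imread('pics/s1.png');b=cv2.imread('pics/d1.png')
f=lambda im,c,r,w,h,s:cv2.resize(im[r:r+h,c:c+w],None,fx=s,fy=s,interpolation=cv2.INTER_CUBIC)
t=np.vstack([np.hstack([f(a,220,180,100,75,4),f(a,370,75,100,75,4)]),np.hstack([f(b,295,125,100,75,4),f(b,325,285,100,75,4)])])
cv2.imwrite('pics/crop1.png',t)
E
```

```text
knob (array([ 0.5695, -0.225 ,  0.2064]), [np.float64(0.0012491035970770398), np.float64(0.0012491035970772061)])
mk (array([ 0.4328, -0.2574,  0.0794]), [np.float64(0.00909917345458456), np.float64(0.009099173454584407)])
foot (array([ 0.3675, -0.2643, -0.0132]), [np.float64(0.004392797122211752), np.float64(0.004392797122211837)])
bung (array([0.5101, 0.3019, 0.0646]), [np.float64(0.002571201380224663), np.float64(0.002571201380224556)])
bungnet (array([0.5115, 0.3061, 0.0721]), [np.float64(0.010954078128658786), np.float64(0.010954078128658753)])
[0.5144 0.2989 0.071 ] [0.5085 0.3011 0.071 ]
```

View pics/crop1.png

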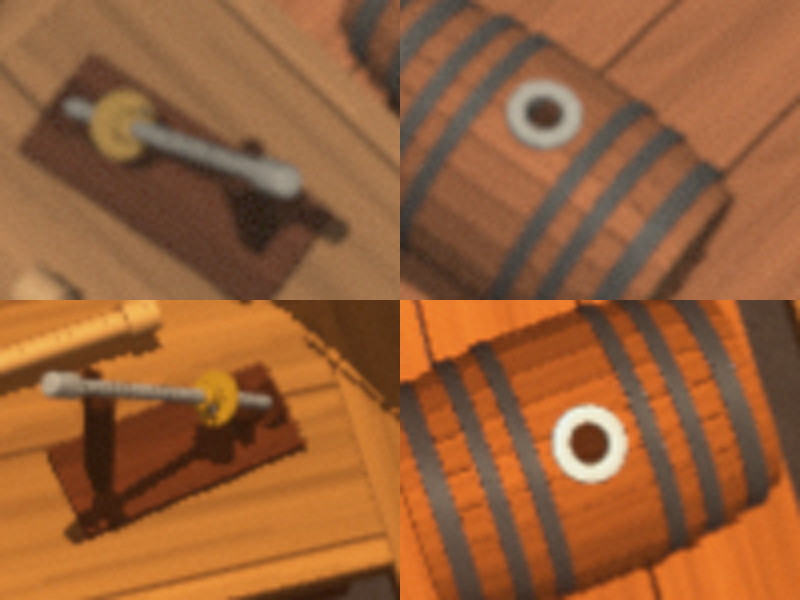

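```bash
python3 - <<'E'
from h import *
from scipy.optimize import least_squares
np.set_printoptions(precision=4,suppress=True)
ps,pd=P('scene'),P('side')
obs=[(0,[237,206.2],[362.5,150.3]),(.29,[292.5,224.5],[306.3,146.2]),(.274,[287.3,223.1],[311,148.5])]
def pts(q,s):
    a=np.array([np.cos(q[3])*np.cos(q[4]),np.sin(q[3])*np.cos(q[4]),np.sin(q[4])]); return q[:3]+s*a
def f(q):
    r=[]
    for s,a,b in obs:
        X=pts(q,s); r+=list(proj(X,ps)[0]-a)+list(proj(X,pd)[0]-b)
    return np.array(r+[(q[4]-np.pi/4)*100])
r=least_squares(f,[.37,-.26,.02,.2,.78]);q=r.x;print(q[:3],np.degrees(q[3:]),r.fun)
for s in [.08,.095,.17,.29]: print(s,pts(q,s),proj(pts(q,s),ps),proj(pts(q,s),pd))
print('bung',tri([ray([406,103.2],ps),ray([372.3,320.7],pd)]), onz([406,103.2],ps,.071),onz([372.3,320.7],pd,.071))
for n,p in(('scene',ps),('side',pd)): 
  for t in ['shut_cask','mallet','wine_bottle']: 
    for d in ctrl.landmark_of(t,n)[:1]: print(n,t,onz(d['point'],p,0 if t!='shut_cask' else -.14))
E
```

```text
[ 0.3808 -0.263   0.0206] [11.2223 44.7655] [-0.3138 -0.3651 -1.0683  0.4789 -0.8059 -0.1019  0.7733  0.9039  0.7941
  0.0846 -0.3841 -1.1578 -0.4092]
0.08 [ 0.4365 -0.252   0.077 ] [[249.9423 210.3124]] [[348.285  149.8866]]
0.095 [ 0.447  -0.2499  0.0875] [[252.5716 211.2002]] [[345.6811 149.7102]]
0.17 [ 0.4992 -0.2395  0.1404] [[266.4721 215.8921]] [[331.9349 148.78  ]]
0.29 [ 0.5828 -0.223   0.2249] [[291.6941 224.3981]] [[307.0733 147.1039]]
bung (array([0.5107, 0.301 , 0.0653]), [np.float64(0.0026793405340360607), np.float64(0.002679340534036172)]) [0.5149 0.2984 0.071 ] [0.5088 0.3002 0.071 ]
scene shut_cask [ 0.589   0.0394 -0.14  ]
scene mallet [ 0.7211 -0.3366  0.    ]
scene wine_bottle [ 0.5688 -0.5236  0.    ]
side shut_cask [ 0.5311 -0.3798 -0.14  ]
side mallet [ 0.7046 -0.3475  0.    ]
side wine_bottle [ 0.5582 -0.5209  0.    ]
```

```bash
cat >> h.py <<'E'
from scipy.spatial.transform import Rotation as Ro
np.set_printoptions(precision=4,suppress=True)
def toolR(yaw,t):
    "tool z tilted t deg from down towards heading yaw; tool y level"
    y,t=np.radians([yaw,t]); z=np.array([np.sin(t)*np.cos(y),np.sin(t)*np.sin(y),-np.cos(t)])
    ya=np.array([-np.sin(y),np.cos(y),0]); return np.c_[np.cross(ya,z),ya,z]
def rel(G,R,o=None,grasp=True):
    "row for grasp point G (or TCP) with tool rotation R, from the measured pose"
    o=o or ctrl.observe(); p0,R0=np.array(o['eef_pos']),np.array(o['eef_rot'])
    p=np.array(G)-(ctrl.tcp_to_grasp*R[:,2] if grasp else 0)
    return np.r_[R0.T@(p-p0)/.3, Ro.from_matrix(R0.T@R).as_rotvec(degrees=True)/45]
def st():
    o=ctrl.observe(); R=np.array(o['eef_rot']); print('t',o['time_s'],'tcp',o['eef_pos'],'G',o['eef_pos']+R[:,2]*ctrl.tcp_to_grasp,'F',o['contact_force'],'w',o['grip_width'],o['gripper_force'],'q',o['qpos']); print(R); return o
E
python3 - <<'E'
from h import *
R=toolR(11.2,25); G=np.array([.4992,-.2395,.1404])
print(rel([.40,-.40,.32],toolR(5,12)));print(rel(G-.12*R[:,2],R))
E
```

```text
[-0.9094  0.5886 -0.2346  0.0269 -0.2657  0.2569]
[-1.2244  1.0228 -0.0029  0.0261 -0.5551  0.1182]
```

>>> servo_tool([
  [[-0.15, 0.1, -0.2, 0, -0.05, 0.04], [-0.3, 0.2, -0.23, 0.01, -0.1, 0.08], [-0.46, 0.3, -0.23, 0.01, -0.14, 0.13], [-0.6, 0.4, -0.23, 0.02, -0.2, 0.18], [-0.75, 0.5, -0.23, 0.02, -0.25, 0.2]],
], gripper=1)

```text
time_s: 1.55
eef_pos: [0.3402, -0.4695, 0.3002]
eef_rot: [[-0.972, -0.13, 0.197], [-0.128, 0.992, 0.025], [-0.198, -0.001, -0.98]]
contact_force: [0.8, -0.2, 0.8]
grip_width: 0.0853
gripper_force: 0.0
```

```bash
python3 - <<'E'
from h import *
st();R=toolR(11.2,25); G=np.array([.4992,-.2395,.1404])
print(rel(G-.12*R[:,2],R))
E
```

```text
t 1.55 tcp [ 0.3402 -0.4695  0.3002] G [ 0.3365 -0.47    0.3186] F [ 0.8104 -0.1917  0.753 ] w 0.08531973151989161 0.0 q [-40.6525   6.5284  -6.0646  -9.0081 -69.9046 -39.3295]
[[-0.9718 -0.13    0.1968]
 [-0.1276  0.9915  0.0249]
 [-0.1983 -0.001  -0.9801]]
[-0.4282  0.6822  0.3173 -0.0271 -0.3013 -0.0786]
```

>>> servo_tool([
  [[-0.07, 0.12, 0.05, 0, -0.06, -0.02], [-0.15, 0.24, 0.1, 0, -0.12, -0.04], [-0.23, 0.37, 0.17, -0.01, -0.18, -0.06], [-0.32, 0.51, 0.24, -0.02, -0.25, -0.07], [-0.4, 0.64, 0.29, -0.03, -0.3, -0.08]],
])

```text
time_s: 2.05
eef_pos: [0.4464, -0.2636, 0.2376]
eef_rot: [[-0.889, -0.197, 0.413], [-0.178, 0.98, 0.086], [-0.421, 0.003, -0.907]]
contact_force: [1.5, 0.2, 0.7]
grip_width: 0.0856
gripper_force: 0.0
```

>>> servo_tool([
  [[0, 0, 0, 0, 0, 0], [0, 0, 0, 0, 0, 0]],
])

```text
time_s: 2.25
eef_pos: [0.4465, -0.2642, 0.2384]
eef_rot: [[-0.89, -0.201, 0.411], [-0.181, 0.98, 0.086], [-0.419, 0.002, -0.908]]
contact_force: [-0.0, -0.8, 0.1]
grip_width: 0.0855
gripper_force: 0.0
```

```bash
python3 - <<'E'
from h import *
st();p=P('wrist');im=cap('wrist','w2.png')
for s in [0,.08,.13,.17,.258,.29]:
  a=np.array([np.cos(.1959)*.7099,np.sin(.1959)*.7099,.7043]);print(s,proj(np.array([.3808,-.263,.0206])+s*a,p))
E
```

```text
t 2.25 tcp [ 0.4465 -0.2642  0.2384] G [ 0.4388 -0.2658  0.2554] F [-0.0345 -0.8085  0.0546] w 0.08552516796418828 0.0 q [-19.1718  -3.4791 -25.0271 -16.869  -48.1005 -50.229 ]
[[-0.8895 -0.2005  0.4105]
 [-0.1812  0.9797  0.0859]
 [-0.4194  0.0021 -0.9078]]
0 [[334.7386  39.6855]]
0.08 [[334.6976 118.4934]]
0.13 [[334.6376 169.2337]]
0.17 [[334.5702 210.4461]]
0.258 [[334.3595 302.3177]]
0.29 [[334.2612 335.8909]]
```

View pics/w2.png

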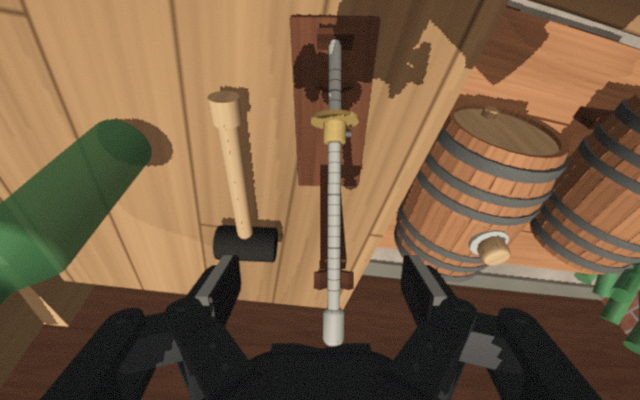

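The wrist view has the rod at column 334, with its foot at row 40, flange at about row 118 and top at row 344, close to the prediction. I'll refit with these and go in.

```bash
python3 - <<'E'
from h import *
from scipy.optimize import least_squares
ps,pd,pw=P('scene'),P('side'),P('wrist')
obs=[(0,ps,[237,206.2]),(0,pd,[362.5,150.3]),(.29,ps,[292.5,224.5]),(.29,pd,[306.3,146.2]),(.274,ps,[287.3,223.1]),(.274,pd,[311,148.5]),(0,pw,[335,40]),(.29,pw,[333.5,343]),(.258,pw,[334,309])]
def pts(q,s):
    a=np.array([np.cos(q[3])*np.cos(q[4]),np.sin(q[3])*np.cos(q[4]),np.sin(q[4])]); return q[:3]+s*a
f=lambda q:np.array([v for s,p,u in obs for v in proj(pts(q,s),p)[0]-u]+[(q[4]-np.pi/4)*200])
r=least_squares(f,[.37,-.26,.02,.2,.78],loss='soft_l1');q=r.x;print(q[:3],np.degrees(q[3:]),f(q))
for m in (.07,.08,.09): print(m,proj(pts(q,m),pw))
G=pts(q,.17);print(G);R=toolR(np.degrees(q[3]),25)
print(rel(G-.05*R[:,2],R),rel(G,R))
E
```

```text
[ 0.3811 -0.2637  0.0269] [10.9468 44.8521] [-0.7836 -0.8132 -1.0289 -0.4405 -1.4323 -0.313   0.5059 -0.5721  0.1735
 -0.1436 -0.629  -2.5973  0.1358  1.5228  0.357  -0.2527  0.0477 -0.4029
 -0.5163]
0.07 [[334.9202 111.419 ]]
0.08 [[334.8845 121.6101]]
0.09 [[334.8477 131.8469]]
[ 0.4995 -0.2408  0.1468]
[-0.0429  0.0443  0.2529  0.0071 -0.0043  0.0098] [-0.0435  0.0434  0.4196  0.0071 -0.0043  0.0098]
```

>>> servo_tool([
  [[-0.042, 0.044, 0.08, 0.007, 0, 0.01], [-0.043, 0.044, 0.18, 0.007, 0, 0.01], [-0.043, 0.044, 0.28, 0.007, 0, 0.01], [-0.043, 0.044, 0.36, 0.007, 0, 0.01], [-0.043, 0.044, 0.42, 0.007, 0, 0.01]],
])

```text
time_s: 2.8
eef_pos: [0.507, -0.2405, 0.1276]
eef_rot: [[-0.893, -0.187, 0.41], [-0.169, 0.982, 0.079], [-0.418, 0.001, -0.908]]
contact_force: [-0.1, 0.2, 0.5]
grip_width: 0.0856
gripper_force: 0.0
```

>>> servo_tool([
  [[0, 0, 0, 0, 0, 0], [0, 0, 0, 0, 0, 0], [0, 0, 0, 0, 0, 0], [0, 0, 0, 0, 0, 0], [0, 0, 0, 0, 0, 0]],
], gripper=0)

```text
time_s: 3.3
eef_pos: [0.5069, -0.2395, 0.1301]
eef_rot: [[-0.891, -0.188, 0.413], [-0.171, 0.982, 0.08], [-0.42, 0.0, -0.907]]
contact_force: [-1.3, 7.0, 5.8]
grip_width: 0.012
gripper_force: 6.0
```

>>> servo_tool([
  [[0, 0, 0, 0, 0, 0], [0, 0, 0, 0, 0, 0], [0, 0, 0, 0, 0, 0]],
])

```text
time_s: 3.6
eef_pos: [0.5068, -0.239, 0.1302]
eef_rot: [[-0.891, -0.189, 0.413], [-0.171, 0.982, 0.08], [-0.42, 0.001, -0.907]]
contact_force: [-2.6, 2.7, 5.8]
grip_width: 0.0099
gripper_force: 58.5
```

```bash
python3 - <<'E'
from h import *
st();cap('wrist','w3.png')
E
```

```text
t 3.6 tcp [ 0.5068 -0.239   0.1302] G [ 0.4991 -0.2405  0.1471] F [-2.5946  2.7496  5.8169] w 0.009932900045742684 58.46018314361572 q [-13.1954   6.7449 -29.9662 -19.0609 -31.8134 -51.5814]
[[-0.8911 -0.1888  0.4126]
 [-0.171   0.982   0.0801]
 [-0.4203  0.0008 -0.9074]]
```

View pics/w3.png

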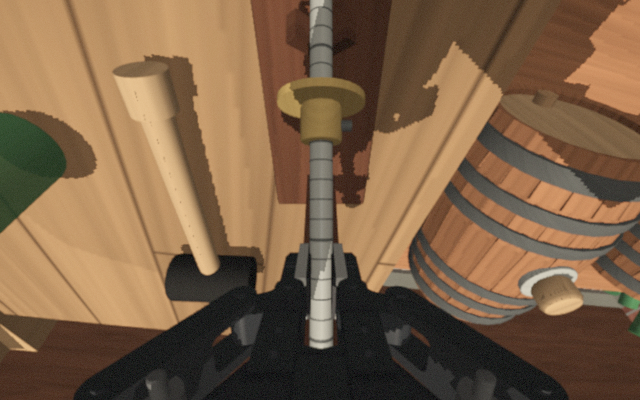

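Gripped: rod and marker at column 321, width about 10 mm, pad force 58 N. Next I lift straight up, and fit a quick kinematic model to check joint ranges for the upright pose.

```bash
cat > kin.py <<'E'
from h import *
from scipy.optimize import least_squares
import itertools
D=[([-56.889,20.546,.682,0,-70.136,-16.507],[.193,-.647,.231],[[-.958,-.286,0],[-.286,.958,0],[0,0,-1]]),
([-40.6525,6.5284,-6.0646,-9.0081,-69.9046,-39.3295],[.3402,-.4695,.3002],[[-.9718,-.13,.1968],[-.1276,.9915,.0249],[-.1983,-.001,-.9801]]),
([-19.1718,-3.4791,-25.0271,-16.869,-48.1005,-50.229],[.4465,-.2642,.2384],[[-.8895,-.2005,.4105],[-.1812,.9797,.0859],[-.4194,.0021,-.9078]]),
([-13.1954,6.7449,-29.9662,-19.0609,-31.8134,-51.5814],[.5068,-.239,.1302],[[-.8911,-.1888,.4126],[-.171,.982,.0801],[-.4203,.0008,-.9074]])]
E_=lambda ax,a:Ro.from_euler(ax,a,degrees=True).as_matrix()
def fk(q,s,L,C=np.eye(3)):
    A=E_('z',q[0]);B=A@E_('y',q[1]);F=A@E_('y',q[1]+s[0]*q[2]);T=F@E_('x',s[1]*q[3])@E_('y',s[2]*q[4])@E_('x',s[3]*q[5])
    p=A@[L[0],0,L[1]]+B@[0,0,L[2]]+F@[L[3],0,L[4]]+T@[L[5],0,0]
    return p,T@C
def fit():
    best=None
    for s in itertools.product([-1,1],repeat=4):
        M=[fk(q,s,np.zeros(6))[1].T@np.array(R) for q,p,R in D]
        C=Ro.from_matrix(M).mean().as_matrix(); e=max(np.abs(m-C).max() for m in M)
        if best is None or e<best[0]: best=(e,s,C)
    e,s,C=best
    r=least_squares(lambda L:np.r_[np.concatenate([fk(q,s,L)[0]-p for q,p,R in D]),1e-3*(L-[0,.4,.4,.4,.03,.25])],[0,.4,.4,.4,.03,.25])
    return e,s,C,r.x,max(abs(np.concatenate([fk(q,s,r.x)[0]-p for q,p,R in D])))
LO=np.array([-176.03,-82.01,-58.28,-173.87,-174.79,-173.66]);HI=np.array([176.03,121.73,71.71,95.51,-.11,173.66])
def ik(p,R,q0,m):
    e,s,C,L,_=m
    def f(q):
        pp,RR=fk(q,s,L,C); return np.r_[(pp-p)*10,Ro.from_matrix(RR.T@R).as_rotvec()]
    r=least_squares(f,np.clip(q0,LO+.5,HI-.5),bounds=(LO,HI)); return r.x,np.abs(r.fun).max()
E
python3 - <<'E'
from kin import *
m=fit();print(m)
o=ctrl.observe();print('up',o['eef_rot'].T@[0,0,1/.3])
q0=o['qpos']
for h in (30,45,60,75,90,105,120):
  for t in (70,):
    R=toolR(h,t);G=np.array([.511,.300,.071+.095+.03]);print(h,t,ik(G+.0187*R[:,2],R,[20,10,-20,-60,-50,-30],m))
for h in (30,60,90,120,-150,-120,-90,0): # down pose for knob
    R=toolR(h,0);G=np.array([.511,.300,.26]);print(h,0,ik(G+.0187*R[:,2],R,[30,10,-20,0,-50,-30],m))
E
```

```text
(np.float64(0.00022699317443084822), (-1, -1, -1, -1), array([[ 0.    ,  0.    ,  1.    ],
       [-1.    , -0.0001,  0.    ],
       [ 0.0001, -1.    ,  0.    ]]), array([ 0.4406, -0.5293, -0.1126,  0.126 ,  0.4003, -0.577 ]), np.float64(0.16517626910672145))
up [-1.4012  0.0028 -3.0245]
30 70 (array([ 30.1787, -26.8592, -58.28  ,   0.3953, -37.141 , -90.5625]), np.float64(0.8475302708113348))
45 70 (array([ 38.5929, -27.9747, -58.28  , -13.2399, -38.5276, -71.0689]), np.float64(0.8234279042911221))
60 70 (array([ 46.5266, -31.2127, -58.28  , -24.3714, -42.3285, -54.6906]), np.float64(0.7558852759038501))
75 70 (array([ 53.7397, -36.0518, -58.28  , -32.4242, -47.5373, -42.4553]), np.float64(0.6623146509131935))
90 70 (array([ 60.2764, -42.0768, -58.28  , -38.1253, -53.4879, -33.948 ]), np.float64(0.5594813711407091))
105 70 (array([ 66.3239, -49.1537, -58.28  , -42.3335, -60.0074, -28.5843]), np.float64(0.45870866747037164))
120 70 (array([ 72.0774, -57.4027, -58.28  , -45.6967, -67.2644, -26.0312]), np.float64(0.3668047087638588))
30 0 (array([ 30.4168,  49.1774,  17.4794,  -0.0004, -50.4989, -90.422 ]), np.float64(0.13619393424011664))
60 0 (array([ 30.4165,  49.1767,  17.4789,  -0.    , -50.4991, -60.4219]), np.float64(0.11844346335385735))
90 0 (array([ 30.4163,  49.1765,  17.4788,   0.0003, -50.4992, -30.4218]), np.float64(0.11745309562687524))
120 0 (array([ 30.4161,  49.1765,  17.4788,   0.0006, -50.4991,  -0.4218]), np.float64(0.13619110503713355))
-150 0 (array([ 30.4164,  49.1759,  17.4783,   0.0002, -50.4993,  89.5781]), np.float64(0.1361797271719252))
-120 0 (array([ 30.4165,  49.1774,  17.4794,   0.    , -50.4988, 119.5781]), np.float64(0.11842906698981338))
-90 0 (array([ 30.4169,  49.1776,  17.4795,  -0.0005, -50.4988, 149.578 ]), np.float64(0.11743843117409358))
0 0 (array([  30.417 ,   49.1767,   17.4789,   -0.0006,  -50.4991, -120.422 ]), np.float64(0.11744859005852504))
```

>>> servo_tool([
  [[-0.03, 0, -0.07, 0, 0, 0], [-0.08, 0, -0.18, 0, 0, 0], [-0.14, 0, -0.3, 0, 0, 0], [-0.2, 0, -0.43, 0, 0, 0], [-0.24, 0, -0.52, 0, 0, 0]],
])

```text
time_s: 4.15
eef_pos: [0.5068, -0.2396, 0.3045]
eef_rot: [[-0.89, -0.189, 0.414], [-0.171, 0.982, 0.079], [-0.422, -0.001, -0.907]]
contact_force: [0.4, -1.4, -1.9]
grip_width: 0.0097
gripper_force: 58.6
```

```bash
python3 - <<'E'
s=open('kin.py').read()
s=s.replace("W=","")
a=s.index("    p=A@[L[0]");b=s.index("    return p,T@C")
s=s[:a]+"    W=F@E_('x',s[1]*q[3])@E_('y',s[2]*q[4])\n    p=A@[L[0],0,L[1]]+B@[L[6],0,L[2]]+F@[L[3],0,L[4]]+T@[L[5],0,0]+W@[0,0,L[7]]\n"+s[b:]
s=s.replace("np.zeros(6)","np.zeros(8)").replace("[0,.4,.4,.4,.03,.25]","[0,.4,.4,.4,.03,.25,0,0]")
s=s.replace("def fit():","o=ctrl.observe();D.append((o['qpos'],o['eef_pos'],o['eef_rot']))\ndef fit():")
open('kin.py','w').write(s)
E
python3 - <<'E'
from kin import *
m=fit();print(m);print(o['qpos'])
E
```

```text
(np.float64(0.00024579504058931147), (-1, -1, -1, -1), array([[ 0.    ,  0.    ,  1.    ],
       [-1.    , -0.0001,  0.    ],
       [ 0.0001, -1.    ,  0.    ]]), array([ 0.1523, -0.3014, -0.2214,  0.2305,  0.3512, -0.5471,  0.1596,
        0.0787]), np.float64(0.15597183711029922))
[-12.3244  -3.5098 -18.2162 -11.989  -52.748  -61.4187]
```

```bash
sed -i "s/A@\[L\[0\],0,L\[1\]\]/A@[L[0],L[8],L[1]]/; s/np.zeros(8)/np.zeros(9)/; s/\.25,0,0\]/.25,0,0,0]/g" kin.py
python3 - <<'E'
from kin import *
m=fit();print(m[3:])
o=ctrl.observe()
if m[4]<.005:
  for h in (30,60,75,90,105,120):
    R=toolR(h,70);G=np.array([.511,.300,.196]);print(h,70,ik(G+.0187*R[:,2],R,[30,10,-20,-60,-50,-30],m))
  for h in (30,60,90,120):
    R=toolR(h,0);G=np.array([.511,.300,.26]);print(h,0,ik(G+.0187*R[:,2],R,[30,10,-20,0,-50,-30],m))
E
```

```text
(array([ 0.0269,  0.2202,  0.651 ,  0.5627, -0.0565,  0.3996, -0.1156,
       -0.0112, -0.1919]), np.float64(0.009037049747745274))
```

```bash
sed -i "s/1e-3\*(L/1e-5*(L/" kin.py
python3 - <<'E'
from kin import *
m=fit();print(m[3:])
o=ctrl.observe()
for h in (30,60,90,120):
    R=toolR(h,70);G=np.array([.511,.300,.196]);print(h,70,ik(G+.0187*R[:,2],R,[50,10,-20,-60,-50,-30],m))
for h in (0,30,60,90,120):
    R=toolR(h,0);G=np.array([.511,.300,.26]);print(h,0,ik(G+.0187*R[:,2],R,[50,10,-20,0,-50,-30],m))
E
```

```text
(array([ 0.0269,  0.2202,  0.651 ,  0.5627, -0.0565,  0.3996, -0.1156,
       -0.0112, -0.1919]), np.float64(0.00903703038354764))
30 70 (array([ 47.5894,  -1.9657, -42.19  , -42.8784,  -0.11  , -56.1416]), np.float64(0.3713024833937072))
60 70 (array([  32.8408,   21.1191,  -51.1623, -148.2193,  -54.5315,   80.1743]), np.float64(1.6653345369377348e-15))
90 70 (array([ 14.8805,  30.9731, -30.3067, -92.9795, -65.4236,  59.2863]), np.float64(6.439293542825908e-14))
120 70 (array([ 15.2138,  40.3818, -10.6499, -66.1562, -83.3906,  52.2518]), np.float64(1.2637823971607103e-09))
0 0 (array([  49.3099,   12.9052,   -6.4374,   -0.0004,  -70.6575, -139.3141]), np.float64(2.4980018054066022e-15))
30 0 (array([  49.3099,   12.9053,   -6.4373,   -0.0003,  -70.6577, -109.3141]), np.float64(8.43769498715119e-14))
60 0 (array([ 49.3101,  12.9053,  -6.4373,  -0.0001, -70.6578, -79.3143]), np.float64(8.409939411535561e-14))
90 0 (array([ 49.3102,  12.9053,  -6.4373,   0.0001, -70.6578, -49.3145]), np.float64(2.220446049250313e-15))
120 0 (array([ 49.3103,  12.9052,  -6.4374,   0.0003, -70.6577, -19.3147]), np.float64(6.557102416659691e-11))
```

```bash
python3 - <<'E'
from kin import *
m=fit();o=ctrl.observe();q=np.array(o['qpos'])
G0=o['eef_pos']+o['eef_rot'][:,2]*ctrl.tcp_to_grasp;G1=np.array([.511,.30,.30])
N=15;Ps=[(np.array(o['eef_pos']),np.array(o['eef_rot']))]
for i in range(1,N+1):
    u=i/N;R=toolR(10.8+(105-10.8)*u,24.9+45.1*u);G=G0+(G1-G0)*u;p=G+.0187*R[:,2];Ps.append((p,R))
    q1,e=ik(p,R,q,m);print(i,np.round(q1,1),'dq',round(abs(q1-q).max(),1),round(e,4));q=q1
for g in range(0,N,5):
    p0,R0=Ps[g]
    print([list(np.round(np.r_[R0.T@(Ps[k][0]-p0)/.3,Ro.from_matrix(R0.T@Ps[k][1]).as_rotvec(degrees=True)/45],2)) for k in range(g+1,g+6)])
E
```

```text
1 [-11.   -5.2 -19.9 -16.3 -51.5 -54.4] dq 7.0 0.0
2 [ -9.6  -6.3 -21.8 -21.5 -49.9 -46.6] dq 7.8 0.0
3 [ -8.5  -6.7 -23.5 -27.3 -48.8 -38.1] dq 8.5 0.0
4 [ -7.5  -6.6 -24.8 -33.6 -48.3 -29.1] dq 9.1 0.0
5 [ -6.5  -5.8 -26.  -40.1 -48.5 -19.8] dq 9.3 0.0
6 [ -5.4  -4.3 -26.8 -46.5 -49.4 -10.5] dq 9.3 0.0
7 [ -4.2  -2.3 -27.4 -52.5 -50.9  -1.5] dq 8.9 0.0
8 [ -2.7   0.2 -27.6 -57.8 -53.    6.8] dq 8.4 0.0
9 [ -1.    3.2 -27.4 -62.5 -55.6  14.4] dq 7.6 0.0
10 [  1.    6.6 -26.9 -66.3 -58.6  21.2] dq 6.8 0.0
11 [  3.2  10.3 -25.9 -69.2 -61.9  27.1] dq 5.9 0.0
12 [  5.6  14.3 -24.4 -71.5 -65.5  32.2] dq 5.0 0.0
13 [  8.2  18.3 -22.5 -73.  -69.2  36.3] dq 4.2 0.0
14 [ 11.   22.5 -20.  -74.  -73.1  39.7] dq 4.2 0.0
15 [ 13.9  26.7 -17.1 -74.6 -77.1  42.3] dq 4.2 0.0
[[np.float64(-0.02), np.float64(0.12), np.float64(0.01), np.float64(-0.06), np.float64(-0.07), np.float64(-0.12)], [np.float64(-0.05), np.float64(0.24), np.float64(0.03), np.float64(-0.13), np.float64(-0.13), np.float64(-0.24)], [np.float64(-0.07), np.float64(0.36), np.float64(0.04), np.float64(-0.21), np.float64(-0.2), np.floa
[... 674 characters left out ...]
p.float64(-0.39)], [np.float64(-0.31), np.float64(0.46), np.float64(0.28), np.float64(-0.52), np.float64(-0.33), np.float64(-0.47)]]
[[np.float64(-0.07), np.float64(0.04), np.float64(0.1), np.float64(-0.12), np.float64(-0.07), np.float64(-0.08)], [np.float64(-0.13), np.float64(0.07), np.float64(0.19), np.float64(-0.24), np.float64(-0.13), np.float64(-0.15)], [np.float64(-0.2), np.float64(0.11), np.float64(0.29), np.float64(-0.36), np.float64(-0.2), np.float64(-0.21)], [np.float64(-0.26), np.float64(0.15), np.float64(0.39), np.float64(-0.49), np.float64(-0.26), np.float64(-0.27)], [np.float64(-0.32), np.float64(0.19), np.float64(0.48), np.float64(-0.62), np.float64(-0.33), np.float64(-0.32)]]
```

>>> servo_tool([
  [[-0.02, 0.12, 0.01, -0.06, -0.07, -0.12], [-0.05, 0.24, 0.03, -0.13, -0.13, -0.24], [-0.07, 0.36, 0.04, -0.21, -0.2, -0.36], [-0.09, 0.49, 0.06, -0.29, -0.26, -0.48], [-0.12, 0.61, 0.07, -0.38, -0.33, -0.59]],
])

```text
time_s: 4.65
eef_pos: [0.512, -0.0497, 0.2976]
eef_rot: [[-0.562, -0.678, 0.474], [-0.515, 0.735, 0.44], [-0.647, 0.003, -0.763]]
contact_force: [0.1, -0.4, -3.1]
grip_width: 0.0099
gripper_force: 58.7
```

>>> servo_tool([
  [[-0.06, 0.09, 0.06, -0.09, -0.07, -0.1], [-0.13, 0.18, 0.11, -0.19, -0.13, -0.2], [-0.19, 0.28, 0.17, -0.29, -0.2, -0.3], [-0.25, 0.37, 0.22, -0.4, -0.26, -0.39], [-0.31, 0.46, 0.28, -0.52, -0.33, -0.47]],
])

```text
time_s: 5.15
eef_pos: [0.5122, 0.1355, 0.2946]
eef_rot: [[-0.157, -0.961, 0.226], [-0.542, 0.275, 0.794], [-0.825, 0.002, -0.565]]
contact_force: [-0.0, 0.3, -2.5]
grip_width: 0.0101
gripper_force: 58.7
```

>>> servo_tool([
  [[-0.07, 0.04, 0.1, -0.12, -0.07, -0.08], [-0.13, 0.07, 0.19, -0.24, -0.13, -0.15], [-0.2, 0.11, 0.29, -0.36, -0.2, -0.21], [-0.26, 0.15, 0.39, -0.49, -0.26, -0.27], [-0.32, 0.19, 0.48, -0.62, -0.33, -0.32]],
])

```text
time_s: 5.65
eef_pos: [0.5061, 0.3174, 0.2913]
eef_rot: [[0.087, -0.964, -0.25], [-0.316, -0.264, 0.911], [-0.945, -0.0, -0.327]]
contact_force: [0.7, -0.0, -0.5]
grip_width: 0.0097
gripper_force: 58.7
```

>>> servo_tool([
  [[0, 0, 0, 0, 0, 0], [0, 0, 0, 0, 0, 0], [0, 0, 0, 0, 0, 0]],
])

```text
time_s: 5.95
eef_pos: [0.506, 0.316, 0.2913]
eef_rot: [[0.085, -0.966, -0.246], [-0.318, -0.26, 0.912], [-0.944, 0.0, -0.33]]
contact_force: [0.6, 0.1, -1.2]
grip_width: 0.0099
gripper_force: 58.8
```

```bash
python3 - <<'E'
from h import *
st()
ims=[cap(n,n+'5.png') for n in('scene','side','wrist')]
c=[]
for n,im in zip(('scene','side','wrist'),ims):
    p=P(n);print(n)
    if n!='wrist':
        u,v=proj([.511,.3,.17],p)[0].astype(int); print(u,v)
        c.append(cv2.resize(im[max(v-60,0):max(v-60,0)+120,u-80:u+80],None,fx=2.5,fy=2.5,interpolation=cv2.INTER_CUBIC)); print('origin',u-80,max(v-60,0))
    for t in ['rod_knob','marker_face','dip_rod','bung_mouth']: print(t,[(np.round(d['point'],1),round(d['confidence'],2)) for d in ctrl.landmark_of(t,n)][:2],)
t=np.hstack(c);w=cv2.resize(ims[2],None,fx=.46875,fy=.46875);w=np.hstack([w,np.zeros((len(w),800-w.shape[1],3),np.uint8)]) 
cv2.imwrite('pics/c5.png',np.vstack([t,w])[:,:,::-1])
E
```

```text
t 5.95 tcp [0.506  0.316  0.2913] G [0.5106 0.299  0.2975] F [ 0.5507  0.1342 -1.2167] w 0.009867931016539983 58.81246268749237 q [  4.5053  22.6472   0.517  -68.2315 -92.0866  24.3087]
[[ 0.0854 -0.9656 -0.2457]
 [-0.3183 -0.2601  0.9116]
 [-0.9441  0.0004 -0.3296]]
scene
411 83
origin 331 23
rod_knob [(array([424.6,  29.1]), 0.47), (array([297.7, 309.4]), 0.31)]
marker_face [(array([357.2, 203.4]), 0.25)]
dip_rod []
bung_mouth []
side
376 320
origin 296 260
rod_knob [(array([393.2, 318.5]), 0.73)]
marker_face [(array([378.8, 321.7]), 0.51)]
dip_rod [(array([376.6, 323.4]), 0.74)]
bung_mouth [(array([368.6, 323.5]), 0.7)]
wrist
rod_knob []
marker_face [(array([320.5,  98. ]), 0.88)]
dip_rod []
bung_mouth []
```

View pics/c5.png

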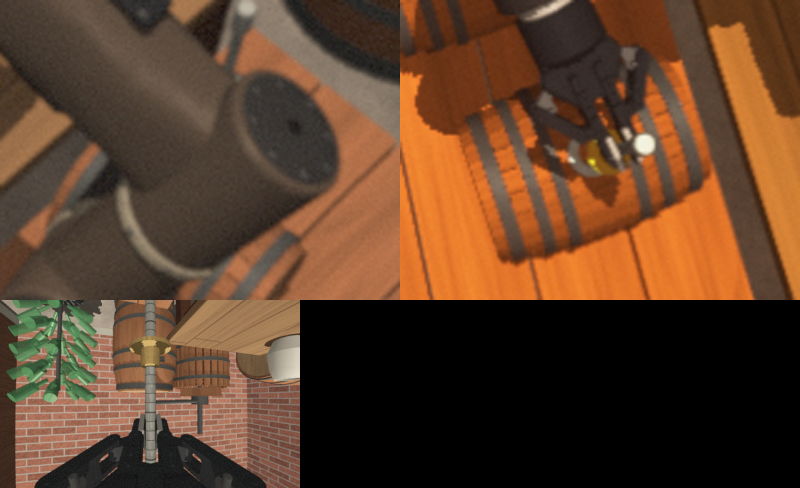

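The scene crop has the knob top at about (429,27) in full-picture pixels, the side view at about (394,318), and the marker in the wrist view at (320.5,98). I'll compare these with the model.

```bash
python3 - <<'E'
from h import *
from scipy.optimize import least_squares
o=ctrl.observe();ps,pd,pw=P('scene'),P('side'),P('wrist')
T,e=tri([ray([429,27],ps),ray([394,318],pd)]);print('top',T,e)
G=o['eef_pos']+o['eef_rot'][:,2]*ctrl.tcp_to_grasp;print('G',G,'top-G',T-G)
for s in (.165,.17,.175): print(s,proj(G+[0,0,.29-s],ps),proj(G+[0,0,.29-s],pd))
# marker: on vertical axis below G, wrist ray
for al in (-3,0,3):
    # rod axis tilted al deg within tool xz plane
    up=np.array([0,0,1.]);y=o['eef_rot'][:,1];a=Ro.from_rotvec(np.radians(al)*y).apply(up)
    f=lambda d:proj(G-a*d[0],pw)[0][1]-98
    d=least_squares(f,[.08]).x[0];print('al',al,'marker below G',d,'-> s_mark if s=.17:',.17-d,proj(G-a*d,pw))
im=cv2.imread('pics/w3.png')
E
```

```text
top [0.5095 0.3009 0.4093] [np.float64(0.0021862778172211657), np.float64(0.0021862778172211336)]
G [0.5108 0.2996 0.2973] top-G [-0.0013  0.0014  0.112 ]
0.165 [[429.3753  23.4672]] [[393.4562 317.8594]]
0.17 [[428.9361  24.902 ]] [[393.0197 317.9154]]
0.175 [[428.5003  26.3251]] [[392.5883 317.9707]]
al -3 marker below G 0.09442163577784131 -> s_mark if s=.17: 0.0755783642221587 [[319.2943  98.    ]]
al 0 marker below G 0.0923185120123925 -> s_mark if s=.17: 0.07768148798760752 [[319.2642  98.    ]]
al 3 marker below G 0.09054981914403215 -> s_mark if s=.17: 0.07945018085596786 [[319.2329  98.    ]]
```

>>> servo_tool([
  [[0.06, 0, 0.021, 0, 0, 0], [0.12, 0, 0.042, 0, 0, 0], [0.16, 0, 0.056, 0, 0, 0], [0.19, 0, 0.066, 0, 0, 0], [0.21, 0, 0.073, 0, 0, 0]],
])

```text
time_s: 7.2
eef_pos: [0.5061, 0.3166, 0.2237]
eef_rot: [[0.084, -0.965, -0.247], [-0.317, -0.261, 0.912], [-0.945, 0.001, -0.328]]
contact_force: [0.0, 0.2, -1.7]
grip_width: 0.0102
gripper_force: 58.9
```

>>> servo_tool([
  [[0.03, 0, 0.01, 0, 0, 0], [0.07, 0, 0.024, 0, 0, 0], [0.11, 0, 0.038, 0, 0, 0], [0.15, 0, 0.052, 0, 0, 0], [0.15, 0, 0.052, 0, 0, 0]],
])

```text
time_s: 7.7
eef_pos: [0.5054, 0.3165, 0.1745]
eef_rot: [[0.081, -0.965, -0.248], [-0.318, -0.261, 0.912], [-0.945, 0.005, -0.328]]
contact_force: [-0.1, 0.2, -1.4]
grip_width: 0.0098
gripper_force: 58.9
```

```bash
python3 - <<'E'
from h import *
st();a=cap('side','d6.png');w=cap('wrist','w6.png');print([(d['point'],d['confidence']) for d in ctrl.landmark_of('marker_face','wrist')][:1])
c=cv2.resize(a[260:380,300:460],(640,480),interpolation=cv2.INTER_CUBIC)
w=cv2.resize(w[0:240,160:480],(640,480));cv2.imwrite('pics/c6.png',cv2.resize(np.hstack([c,w]),(800,300))[:,:,::-1])
E
```

```text
t 7.7 tcp [0.5054 0.3165 0.1745] G [0.51   0.2994 0.1807] F [-0.1408  0.2123 -1.4286] w 0.009803191547189082 58.854305148124695 q [  4.5125  31.8793  -3.2837 -68.3279 -87.3801  36.1934]
[[ 0.0813 -0.9654 -0.2476]
 [-0.3177 -0.2606  0.9117]
 [-0.9447  0.0045 -0.3279]]
[([318.9, 98.6], 0.9)]
```

View pics/c6.png

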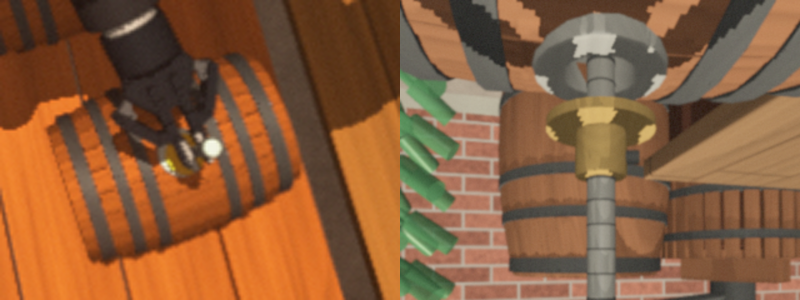

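The foot is in the bore and centred sideways, and the marker is about 18 mm above the bush.

>>> servo_tool([
  [[0.012, 0, 0.004, 0, 0, 0], [0.025, 0, 0.009, 0, 0, 0], [0.035, 0, 0.012, 0, 0, 0], [0.043, 0, 0.015, 0, 0, 0], [0.047, 0, 0.0165, 0, 0, 0]],
])

```text
time_s: 8.35
eef_pos: [0.506, 0.3166, 0.1616]
eef_rot: [[0.085, -0.965, -0.247], [-0.317, -0.261, 0.912], [-0.945, 0.001, -0.328]]
contact_force: [-0.6, -0.4, -1.8]
grip_width: 0.0099
gripper_force: 58.9
```

>>> servo_tool([
  [[0.003, 0, 0.001, 0, 0, 0], [0.006, 0, 0.002, 0, 0, 0], [0.009, 0, 0.003, 0, 0, 0], [0.009, 0, 0.003, 0, 0, 0]],
])

```text
time_s: 8.75
eef_pos: [0.506, 0.3165, 0.159]
eef_rot: [[0.085, -0.965, -0.246], [-0.317, -0.261, 0.912], [-0.945, 0.001, -0.328]]
contact_force: [0.0, 0.7, -2.0]
grip_width: 0.0098
gripper_force: 58.9
```

```bash
python3 - <<'E'
from h import *
st();w=cap('wrist','w7.png');print([(d['point'],d['confidence']) for d in ctrl.landmark_of('marker_face','wrist')][:1])
cv2.imwrite('pics/c7.png',cv2.resize(w[0:160,200:440],(720,480),interpolation=cv2.INTER_CUBIC)[:,:,::-1])
E
```

```text
t 8.75 tcp [0.506  0.3165 0.159 ] G [0.5107 0.2995 0.1651] F [ 0.0498  0.7008 -2.0289] w 0.009787510283187218 58.85396361351013 q [  4.4907  33.2399  -3.5323 -68.4065 -86.7363  37.9016]
[[ 0.0849 -0.9654 -0.2465]
 [-0.3172 -0.2607  0.9118]
 [-0.9445  0.0008 -0.3284]]
[([321.8, 96.8], 0.61)]
```

View pics/c7.png

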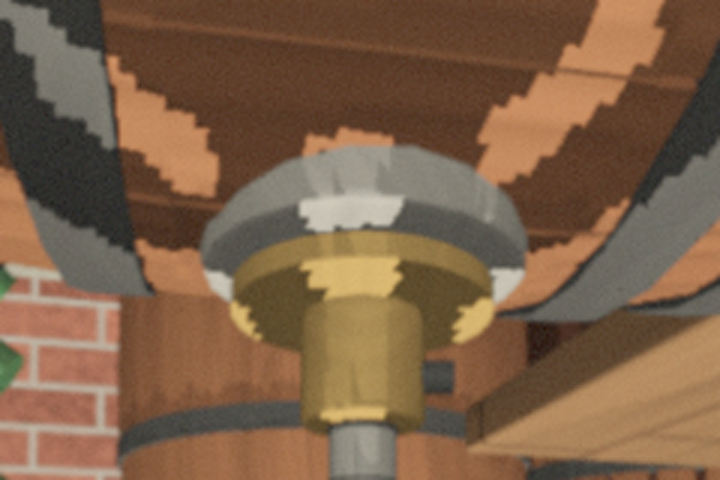

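The flange is coaxial with the bush and a few mm above it. I'll creep down until the force changes.

>>> servo_tool([
  [[0.003, 0, 0.001, 0, 0, 0], [0.006, 0, 0.002, 0, 0, 0], [0.009, 0, 0.003, 0, 0, 0], [0.009, 0, 0.003, 0, 0, 0]],
])

```text
time_s: 9.25
eef_pos: [0.5061, 0.3167, 0.1565]
eef_rot: [[0.085, -0.965, -0.246], [-0.317, -0.261, 0.912], [-0.945, 0.0, -0.328]]
contact_force: [0.7, 0.3, 2.1]
grip_width: 0.0096
gripper_force: 58.8
```

>>> servo_tool([
  [[0.003, 0, 0.001, 0, 0, 0], [0.006, 0, 0.002, 0, 0, 0], [0.006, 0, 0.002, 0, 0, 0]],
])

```text
time_s: 9.55
eef_pos: [0.5062, 0.3165, 0.1542]
eef_rot: [[0.085, -0.965, -0.246], [-0.317, -0.261, 0.912], [-0.945, 0.001, -0.328]]
contact_force: [-0.3, 0.8, 2.2]
grip_width: 0.0095
gripper_force: 58.9
```

```bash
python3 - <<'E'
from h import *
st();a=np.asarray(cv2.imread('pics/w7.png'))[:,:,::-1];w=cap('wrist','w8.png');print([(d['point'],d['confidence']) for d in ctrl.landmark_of('marker_face','wrist')][:1])
# ring edge tracking: shift of bush strip vs marker strip
g=lambda im:cv2.cvtColor(np.ascontiguousarray(im),cv2.COLOR_RGB2GRAY).astype(np.float32)
A,B=g(a),g(w)
for nm,(r0,r1,c0,c1) in {'marker':(102,146,296,346),'bush':(45,75,265,375)}.items():
    t=A[r0:r1,c0:c1];m=cv2.matchTemplate(B[max(r0-25,0):r1+25,c0-10:c1+10],t,cv2.TM_CCOEFF_NORMED);_,v,_,l=cv2.minMaxLoc(m);print(nm,v,l[1]-min(25,r0),l[0]-10)
E
```

```text
t 9.55 tcp [0.5062 0.3165 0.1542] G [0.5108 0.2995 0.1604] F [-0.3044  0.8251  2.2012] w 0.0095016853117387 58.88747692108154 q [  4.4792  33.6666  -3.6023 -68.436  -86.553   38.3698]
[[ 0.0849 -0.9655 -0.2463]
 [-0.3172 -0.2605  0.9119]
 [-0.9445  0.0007 -0.3284]]
[([319.8, 105.2], 0.72)]
marker 0.9091723561286926 8 0
bush 0.9753351807594299 11 0
```

Force went from −2 to +2.2 N, so the marker is on the bush. Releasing; then I raise the open fingers along the rod to the knob.

>>> servo_tool([
  [[0, 0, 0, 0, 0, 0], [0, 0, 0, 0, 0, 0], [0, 0, 0, 0, 0, 0], [0, 0, 0, 0, 0, 0], [0, 0, 0, 0, 0, 0]],
], gripper=1)

```text
time_s: 10.15
eef_pos: [0.506, 0.3164, 0.1543]
eef_rot: [[0.085, -0.965, -0.247], [-0.317, -0.261, 0.912], [-0.945, 0.001, -0.328]]
contact_force: [-0.6, -0.1, -0.2]
grip_width: 0.0813
gripper_force: 0.0
```

>>> servo_tool([
  [[0, 0, 0, 0, 0, 0], [0, 0, 0, 0, 0, 0], [0, 0, 0, 0, 0, 0], [0, 0, 0, 0, 0, 0], [0, 0, 0, 0, 0, 0]],
])

```text
time_s: 10.65
eef_pos: [0.5061, 0.3165, 0.1543]
eef_rot: [[0.085, -0.965, -0.246], [-0.317, -0.261, 0.912], [-0.945, 0.001, -0.328]]
contact_force: [-0.3, -1.0, 0.5]
grip_width: 0.0858
gripper_force: 0.0
```

```bash
python3 - <<'E'
from h import *
st();ps,pd,pw=P('scene'),P('side'),P('wrist')
im=[cap(n,n+'9.png') for n in('scene','side','wrist')]
for n in('scene','side','wrist'):
  for t in ('rod_knob','marker_face'): print(n,t,[(np.round(d['point'],1),round(d['confidence'],2)) for d in ctrl.landmark_of(t,n)][:2])
X=np.array([.511,.2995,.28]);print(proj([X,X-[0,0,.016]],ps),proj([X,X-[0,0,.016]],pd))
f=lambda a,c,r,s:cv2.resize(a[r:r+int(300/s),c:c+int(400/s)],(400,300),interpolation=cv2.INTER_CUBIC)
t=np.vstack([np.hstack([f(im[0],370,10,4),f(im[1],340,280,4)]),np.hstack([cv2.resize(im[2],(480,300)),np.zeros((300,320,3),np.uint8)])])
cv2.imwrite('pics/c9.png',t[:,:,::-1])
E
```

```text
t 10.65 tcp [0.5061 0.3165 0.1543] G [0.5107 0.2994 0.1605] F [-0.2713 -0.9671  0.5074] w 0.08575469773998605 0.0 q [  4.4799  33.6557  -3.6047 -68.4251 -86.5633  38.364 ]
[[ 0.085  -0.9654 -0.2465]
 [-0.3173 -0.2607  0.9118]
 [-0.9445  0.0007 -0.3284]]
scene rod_knob [(array([417.6,  63.3]), 0.47)]
scene marker_face []
side rod_knob [(array([384.5, 321.1]), 0.5)]
side marker_face [(array([372.1, 323.6]), 0.7)]
wrist rod_knob []
wrist marker_face [(array([320.9, 104.9]), 0.78)]
[[418.1667  60.2698]
 [417.0429  63.9264]] [[382.6463 319.2233]
 [381.6324 319.3532]]
```

View pics/c9.png

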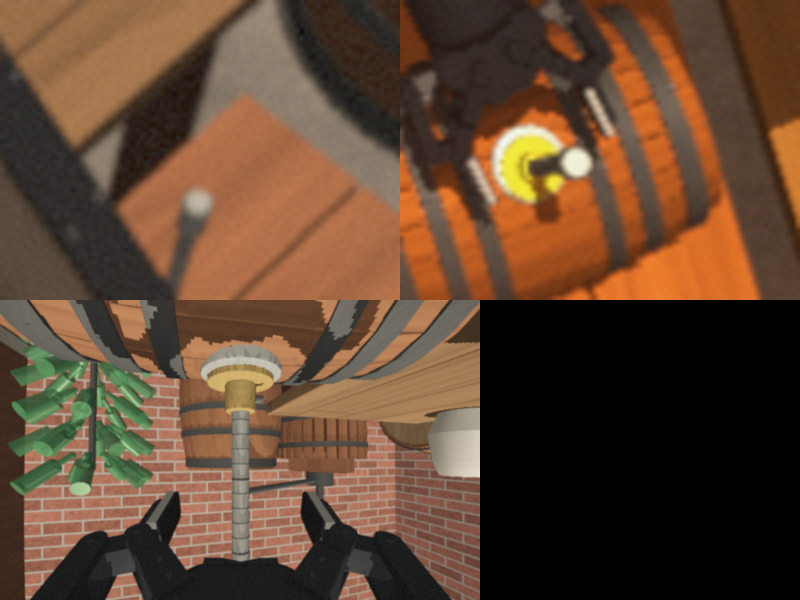

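The rod stands by itself upright on its marker, with the knob top at scene (419,60) and side (384,321). The fingers are clear on both sides.

```bash
python3 - <<'E'
from h import *
T,e=tri([ray([419.3,60],P('scene')),ray([383.8,320.8],P('side'))]);print(T,e)
o=ctrl.observe();X=np.array([.511,.2995,.0])
for z in (.26,.263,.266):print(rel([.5108,.2998,z],o['eef_rot']))
E
```

```text
[0.5101 0.3041 0.2768] [np.float64(0.0013438310681968518), np.float64(0.0013438310681968633)]
[-0.3137 -0.0005 -0.1079  0.      0.      0.    ]
[-0.3231 -0.0005 -0.1112  0.      0.      0.    ]
[-0.3326 -0.0005 -0.1145  0.      0.      0.    ]
```

>>> servo_tool([
  [[-0.06, 0, -0.021, 0, 0, 0], [-0.14, 0, -0.049, 0, 0, 0], [-0.22, 0, -0.077, 0, 0, 0], [-0.28, 0, -0.098, 0, 0, 0], [-0.31, 0, -0.108, 0, 0, 0]],
])

```text
time_s: 11.6
eef_pos: [0.5065, 0.3165, 0.2548]
eef_rot: [[0.088, -0.965, -0.246], [-0.317, -0.261, 0.912], [-0.944, -0.002, -0.329]]
contact_force: [-0.3, 0.2, 0.1]
grip_width: 0.0853
gripper_force: 0.0
```

>>> servo_tool([
  [[-0.005, 0, -0.002, 0, 0, 0], [-0.005, 0, -0.002, 0, 0, 0]],
])

```text
time_s: 11.8
eef_pos: [0.506, 0.3164, 0.254]
eef_rot: [[0.084, -0.965, -0.247], [-0.317, -0.261, 0.912], [-0.945, 0.001, -0.328]]
contact_force: [-1.1, 1.0, -0.8]
grip_width: 0.0851
gripper_force: 0.0
```

```bash
python3 - <<'E'
from h import *
st();im=[cap(n,n+'10.png') for n in('side','wrist')]
print([(np.round(d['point'],1),round(d['confidence'],2)) for d in ctrl.landmark_of('rod_knob','wrist')][:2])
pw=P('wrist');
for z in(.248,.264,.28): print(z,proj([.511,.2995,z],pw))
cv2.imwrite('pics/c10.png',np.hstack([cv2.resize(im[0][260:380,300:460],(400,300)),cv2.resize(im[1],(400,300))])[:,:,::-1])
E
```

```text
t 11.8 tcp [0.506  0.3164 0.254 ] G [0.5106 0.2993 0.2601] F [-1.072   0.9786 -0.8285] w 0.08507479570022165 0.0 q [  4.5362  25.4108  -0.9886 -68.2015 -90.5483  28.2269]
[[ 0.0845 -0.9654 -0.2466]
 [-0.3173 -0.2606  0.9118]
 [-0.9446  0.0012 -0.3283]]
[(array([322.9, 286.8]), 0.89)]
0.248 [[318.5083 255.1386]]
0.264 [[318.6357 286.5355]]
0.28 [[318.7646 317.8981]]
```

View pics/c10.png

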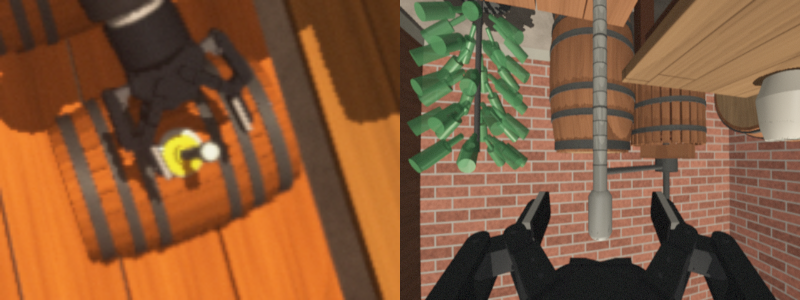

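The knob centre is at wrist (322,287), which puts it at z ≈ 0.264. I'll raise 4 mm and grip.

>>> servo_tool([
  [[-0.012, 0, -0.002, 0, 0, 0], [-0.012, 0, -0.002, 0, 0, 0], [-0.012, 0, -0.002, 0, 0, 0]],
])

```text
time_s: 12.25
eef_pos: [0.5061, 0.317, 0.2579]
eef_rot: [[0.085, -0.965, -0.247], [-0.317, -0.261, 0.912], [-0.945, 0.001, -0.328]]
contact_force: [-0.7, -0.2, 0.3]
grip_width: 0.0851
gripper_force: 0.0
```

>>> servo_tool([
  [[0, 0, 0, 0, 0, 0], [0, 0, 0, 0, 0, 0], [0, 0, 0, 0, 0, 0], [0, 0, 0, 0, 0, 0], [0, 0, 0, 0, 0, 0]],
], gripper=0)

```text
time_s: 12.75
eef_pos: [0.5061, 0.317, 0.2581]
eef_rot: [[0.085, -0.965, -0.246], [-0.317, -0.261, 0.912], [-0.945, 0.001, -0.328]]
contact_force: [0.3, 1.0, -0.3]
grip_width: 0.0178
gripper_force: 58.4
```

>>> servo_tool([
  [[0, 0, 0, 0, 0, 0], [0, 0, 0, 0, 0, 0], [0, 0, 0, 0, 0, 0]],
])

```text
time_s: 13.05
eef_pos: [0.506, 0.317, 0.2581]
eef_rot: [[0.085, -0.965, -0.246], [-0.317, -0.261, 0.912], [-0.945, 0.001, -0.328]]
contact_force: [1.0, -0.6, 0.4]
grip_width: 0.018
gripper_force: 58.4
```

```bash
python3 - <<'E'
from h import *
st();cap('wrist','w11.png')
print([(np.round(d['point'],1),round(d['confidence'],2)) for d in ctrl.landmark_of('marker_face','wrist')][:2])
E
```

```text
t 13.05 tcp [0.506  0.317  0.2581] G [0.5107 0.2999 0.2642] F [ 0.9761 -0.6062  0.4322] w 0.018008600841667166 58.44444359187037 q [  4.5841  25.102   -0.8299 -68.2266 -90.6719  27.8065]
[[ 0.085  -0.9654 -0.2464]
 [-0.3172 -0.2607  0.9118]
 [-0.9445  0.0007 -0.3284]]
[]
```

>>> servo_tool([
  [[0.03, 0, 0.0104, 0, 0, 0], [0.06, 0, 0.0209, 0, 0, 0], [0.09, 0, 0.0313, 0, 0, 0], [0.12, 0, 0.0417, 0, 0, 0], [0.15, 0, 0.0522, 0, 0, 0]],
])

```text
time_s: 13.65
eef_pos: [0.506, 0.317, 0.2092]
eef_rot: [[0.084, -0.965, -0.246], [-0.317, -0.261, 0.912], [-0.945, 0.001, -0.328]]
contact_force: [1.0, 1.2, 2.1]
grip_width: 0.0182
gripper_force: 58.6
```

>>> servo_tool([
  [[0.03, 0, 0.0104, 0, 0, 0], [0.06, 0, 0.0209, 0, 0, 0], [0.09, 0, 0.0313, 0, 0, 0], [0.12, 0, 0.0417, 0, 0, 0], [0.14, 0, 0.0487, 0, 0, 0]],
])

```text
time_s: 14.15
eef_pos: [0.506, 0.317, 0.1648]
eef_rot: [[0.084, -0.965, -0.246], [-0.317, -0.26, 0.912], [-0.945, 0.001, -0.328]]
contact_force: [1.0, -0.1, 1.6]
grip_width: 0.0186
gripper_force: 58.6
```

>>> servo_tool([
  [[0.01, 0, 0.0035, 0, 0, 0], [0.015, 0, 0.0052, 0, 0, 0], [0.015, 0, 0.0052, 0, 0, 0]],
])

```text
time_s: 14.45
eef_pos: [0.5058, 0.3168, 0.1608]
eef_rot: [[0.085, -0.965, -0.247], [-0.318, -0.261, 0.912], [-0.944, 0.001, -0.329]]
contact_force: [-0.2, -0.6, -1.4]
grip_width: 0.0174
gripper_force: 58.5
```

```bash
python3 - <<'E'
from h import *
st();w=cap('wrist','w12.png')
print([(np.round(d['point'],1),round(d['confidence'],2)) for d in ctrl.landmark_of('marker_face','wrist')][:2])
E
```

```text
t 14.45 tcp [0.5058 0.3168 0.1608] G [0.5104 0.2998 0.1669] F [-0.1607 -0.6424 -1.4153] w 0.017416809166382306 58.48811948206276 q [  4.5327  33.06    -3.5245 -68.3868 -86.7735  37.6844]
[[ 0.0845 -0.9654 -0.2468]
 [-0.3178 -0.2609  0.9116]
 [-0.9444  0.0014 -0.3288]]
[(array([323.7,  90.2]), 0.57)]
```

>>> servo_tool([
  [[0.005, 0, 0.0017, 0, 0, 0], [0.01, 0, 0.0035, 0, 0, 0], [0.015, 0, 0.0052, 0, 0, 0], [0.02, 0, 0.007, 0, 0, 0], [0.022, 0, 0.0077, 0, 0, 0]],
])

```text
time_s: 15.05
eef_pos: [0.5058, 0.317, 0.154]
eef_rot: [[0.085, -0.965, -0.247], [-0.317, -0.261, 0.912], [-0.945, 0.001, -0.328]]
contact_force: [-1.7, -0.2, 1.4]
grip_width: 0.0175
gripper_force: 58.7
```

>>> servo_tool([
  [[0.003, 0, 0.001, 0, 0, 0], [0.006, 0, 0.002, 0, 0, 0]],
])

```text
time_s: 15.25
eef_pos: [0.5058, 0.317, 0.1522]
eef_rot: [[0.085, -0.965, -0.247], [-0.317, -0.261, 0.912], [-0.945, 0.001, -0.328]]
contact_force: [-0.1, -0.5, 2.2]
grip_width: 0.0179
gripper_force: 58.7
```

>>> servo_tool([
  [[0.003, 0, 0.001, 0, 0, 0], [0.005, 0, 0.0017, 0, 0, 0]],
])

```text
time_s: 15.45
eef_pos: [0.5059, 0.3169, 0.1506]
eef_rot: [[0.085, -0.965, -0.247], [-0.317, -0.261, 0.912], [-0.945, 0.001, -0.328]]
contact_force: [-2.1, -2.0, 1.3]
grip_width: 0.018
gripper_force: 58.7
```

>>> servo_tool([
  [[0.0025, 0, 0.0009, 0, 0, 0], [0.0025, 0, 0.0009, 0, 0, 0]],
])

```text
time_s: 15.65
eef_pos: [0.5059, 0.317, 0.1497]
eef_rot: [[0.085, -0.965, -0.247], [-0.317, -0.261, 0.912], [-0.945, 0.001, -0.328]]
contact_force: [-1.6, -0.7, 0.7]
grip_width: 0.0178
gripper_force: 58.6
```

>>> servo_tool([
  [[0.0025, 0, 0.0009, 0, 0, 0], [0.0025, 0, 0.0009, 0, 0, 0]],
])

```text
time_s: 15.85
eef_pos: [0.5059, 0.3169, 0.149]
eef_rot: [[0.085, -0.965, -0.247], [-0.317, -0.261, 0.912], [-0.945, 0.001, -0.328]]
contact_force: [-1.2, -1.0, 1.4]
grip_width: 0.0185
gripper_force: 58.6
```

>>> servo_tool([
  [[0.0025, 0, 0.0009, 0, 0, 0], [0.0025, 0, 0.0009, 0, 0, 0]],
])

```text
time_s: 16.05
eef_pos: [0.5059, 0.3169, 0.1482]
eef_rot: [[0.085, -0.965, -0.246], [-0.317, -0.261, 0.912], [-0.945, 0.001, -0.328]]
contact_force: [-1.9, -0.8, 1.9]
grip_width: 0.018
gripper_force: 58.6
```

>>> servo_tool([
  [[0.0025, 0, 0.0009, 0, 0, 0], [0.0025, 0, 0.0009, 0, 0, 0]],
])

```text
time_s: 16.25
eef_pos: [0.506, 0.317, 0.1475]
eef_rot: [[0.085, -0.965, -0.246], [-0.317, -0.261, 0.912], [-0.945, 0.001, -0.328]]
contact_force: [-1.3, -0.5, 0.9]
grip_width: 0.0182
gripper_force: 58.6
```

>>> servo_tool([
  [[0.003, 0, 0.001, 0, 0, 0], [0.003, 0, 0.001, 0, 0, 0]],
])

```text
time_s: 16.45
eef_pos: [0.5061, 0.3173, 0.1474]
eef_rot: [[0.086, -0.965, -0.246], [-0.316, -0.261, 0.912], [-0.945, -0.0, -0.327]]
contact_force: [-1.7, -1.8, 6.8]
grip_width: 0.0179
gripper_force: 58.8
```

>>> servo_tool([
  [[0.003, 0, 0.001, 0, 0, 0], [0.003, 0, 0.001, 0, 0, 0]],
])

```text
time_s: 16.65
eef_pos: [0.5062, 0.3175, 0.1473]
eef_rot: [[0.086, -0.965, -0.247], [-0.315, -0.261, 0.913], [-0.945, -0.001, -0.326]]
contact_force: [-1.4, -1.0, 9.8]
grip_width: 0.0178
gripper_force: 59.0
```

>>> servo_tool([
  [[0.003, 0, 0.001, 0, 0, 0], [0.003, 0, 0.001, 0, 0, 0]],
])

```text
time_s: 16.85
eef_pos: [0.5062, 0.3177, 0.1473]
eef_rot: [[0.087, -0.965, -0.247], [-0.313, -0.262, 0.913], [-0.946, -0.002, -0.325]]
contact_force: [-1.6, -0.8, 14.3]
grip_width: 0.0181
gripper_force: 59.1
```

The foot met the bottom: force rose to 14 N with no further travel. I'll relax the push and let go.

>>> servo_tool([
  [[-0.003, 0, -0.001, 0, 0, 0], [-0.006, 0, -0.002, 0, 0, 0], [-0.006, 0, -0.002, 0, 0, 0]],
])

```text
time_s: 17.15
eef_pos: [0.5063, 0.3172, 0.1473]
eef_rot: [[0.086, -0.965, -0.246], [-0.316, -0.26, 0.912], [-0.945, -0.001, -0.328]]
contact_force: [0.4, -0.7, 6.3]
grip_width: 0.0181
gripper_force: 58.8
```

>>> servo_tool([
  [[0, 0, 0, 0, 0, 0], [0, 0, 0, 0, 0, 0], [0, 0, 0, 0, 0, 0], [0, 0, 0, 0, 0, 0], [0, 0, 0, 0, 0, 0]],
], gripper=1)

```text
time_s: 17.65
eef_pos: [0.506, 0.3169, 0.1463]
eef_rot: [[0.085, -0.965, -0.246], [-0.317, -0.261, 0.912], [-0.944, 0.001, -0.329]]
contact_force: [0.4, -0.1, 0.1]
grip_width: 0.0853
gripper_force: 0.0
```

>>> servo_tool([
  [[0, 0, 0, 0, 0, 0], [0, 0, 0, 0, 0, 0], [0, 0, 0, 0, 0, 0], [0, 0, 0, 0, 0, 0]],
])

```text
time_s: 18.05
eef_pos: [0.5059, 0.3169, 0.1465]
eef_rot: [[0.085, -0.965, -0.246], [-0.317, -0.261, 0.912], [-0.945, 0.001, -0.328]]
contact_force: [0.2, -0.7, 0.9]
grip_width: 0.0856
gripper_force: 0.0
```

>>> servo_tool([
  [[0, 0, -0.06, 0, 0, 0], [0, 0, -0.14, 0, 0, 0], [0, 0, -0.24, 0, 0, 0], [0, 0, -0.34, 0, 0, 0], [0, 0, -0.4, 0, 0, 0]],
])

```text
time_s: 18.55
eef_pos: [0.5364, 0.2051, 0.1867]
eef_rot: [[0.086, -0.966, -0.245], [-0.318, -0.26, 0.912], [-0.944, -0.0, -0.33]]
contact_force: [0.2, 0.7, 0.1]
grip_width: 0.0857
gripper_force: 0.0
```

```bash
python3 - <<'E'
from h import *
st();ims=[cap(n,n+'20.png') for n in('scene','side','wrist')]
for n in('scene','side','wrist'):
  for t in ('rod_knob','marker_face'): print(n,t,[(np.round(d['point'],1),round(d['confidence'],2)) for d in ctrl.landmark_of(t,n)][:2])
X=[[.511,.2995,.17],[.511,.2995,.071]];print([proj(X,P(n)) for n in('side','wrist')])
f=lambda a,c,r,s:cv2.resize(a[r:r+int(300/s),c:c+int(400/s)],(400,300),interpolation=cv2.INTER_CUBIC)
w=ims[2]
cv2.imwrite('pics/c20.png',np.hstack([f(ims[1],310,265,2.9),cv2.resize(w[:300,120:520],(400,300))])[:,:,::-1])
E
```

```text
t 18.55 tcp [0.5364 0.2051 0.1867] G [0.541  0.188  0.1928] F [0.2147 0.6703 0.063 ] w 0.08568408571410058 0.0 q [ -4.4646  33.6103   1.7896 -63.3622 -95.4088  36.4547]
[[ 0.0858 -0.9657 -0.2452]
 [-0.3182 -0.2598  0.9117]
 [-0.9441 -0.0002 -0.3296]]
scene rod_knob [(array([408.6,  87.4]), 0.48)]
scene marker_face [(array([407.2, 103.1]), 0.65)]
side rod_knob [(array([377.3, 320.6]), 0.78)]
side marker_face [(array([370.8, 323.4]), 0.49)]
wrist rod_knob []
wrist marker_face [(array([322.8, 115.4]), 0.75)]
[array([[376.2688, 320.0398],
       [371.5257, 320.6461]]), array([[319.2042, 223.0339],
       [318.9444, 115.2564]])]
```

View pics/c20.png

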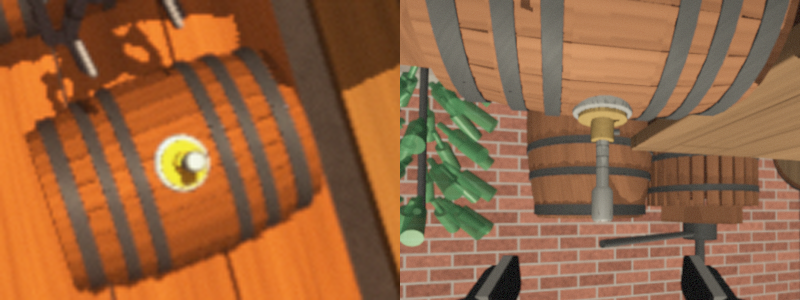

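The rod stands upright and free, with the marker flat on the bush (wrist pixel (322,115), predicted row 115) and the gripper clear.

```bash
python3 -c "
from bench import ctrl
print(ctrl.sign_off())"
```

```text
the job is handed in; nothing more can be done
None
```

The dip rod stands by itself in the open cask with its foot on the bottom and its marker flat on the bung bush; the arm never went near the bottle, mallet or loose bung, and the job is handed in at about 19 s.

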